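# Draw the straightedge from its rack and clamp it on the cutting block

### The arm

A 7-joint arm with a two-finger parallel gripper is mounted at the origin on the work surface. World frame = base frame: x ahead of the robot, y to its left, z up, the work surface at z = 0. Lengths are in m, angles in rad, forces in N, time in s.
With the tool pointing down it reaches from about 0.4 to 0.85 m from the base axis. Payload 10.4 kg.
Tool frame: the origin (TCP) lies midway between the tips of the shut fingers; the grasp point (between the pads) lies 19 mm behind it; z points along the fingers, x is the direction in which the jaws open and shut, and the axes are right-handed (so a half turn about z gives the same grasp; the last joint's range is limited). The gripper opens to 85 mm and grips with 20 to 120 N. Pads are 22 mm wide; open, the fingers measure 114 mm over their backs; the gripper's body (76 mm by 85 mm) begins 54 mm behind the grasp point. The pads swing forward as they close: fully open they stand 13 mm farther back than shut.
Start: joints at [-1.206, 0.332, -0.065, 1.46, 0.022, 1.35, -0.088], TCP at [0.236, 0.579, 0.231] pointing down, gripper open.
Joint ranges: [-2.6, 2.6], [-0.5, 2.12], [-1.47, 1.34], [0.16, 2.42], [-1.27, 4.41], [0.06, 2.06], [-2.6, 2.6]. Speed limits (rad/s): [2.22, 2.22, 2.79, 2.79, 3.14, 3.14, 3.14].

### API

Orientations are given as a unit quaternion [w, x, y, z].
In Python, from bench import robot gives the robot as it stands. The module is installed in compiled form; this text tells all that it offers.
- The arm moves only by the tool arm_command, never from a script. Its argument "targets" is a list of rows, each a list of 5 numbers: the shift along the world's x, y, z in mm, then the turn about the world's z in rad, then the closure, from 0 (fully open) to 1 (shut). In form: [[dx, dy, dz, yaw, gripper], ...]. A call has exactly 10 rows; each row shifts and turns the commanded pose from where the row before left it; what a row does not reach is not made up. A row lasts 1/8 s, in which the tool goes at most 62.5 mm and 10.7 degrees, less where a joint would pass 70% of its speed; a pose out of reach is approached as far as the arm can. A call is refused whole if a number of a shift passes 62.5 or a number of a turn 0.188, either way. A call with a gripper value outside its range is refused whole. The fingers move at their own pace and stop on an object; "newtons" is the grip in N (left out, the last holds). Time passes only in rows, so rows that do not move let the fingers close, or fill a call up. It gives the time, the measured TCP pose, the force and the opening at its end, in the units of the state.
- robot.observe(): the state, without advancing time (a new reading comes with each control period).
- robot.get_image(name): name is "side" or "top"; returns a dict with "frame" (420x560x3 uint8, blue, green, red), "fx", "fy", "cx", "cy" (pixels), "T" (4x4, takes a point from camera to world coordinates). Camera axes: x right, y up, looking along -z (the intrinsics and any distortion apply to the point x, -y, -z); pixel columns grow to the right and rows downward; lengths in m; the calibration is good to about 2 mm. A picture is of the moment at which its call begins. There is no depth.
- robot.hand_in(): hands the job in, once; it reports no verdict.
Trained networks look in the newest picture that a camera, given by its name, has taken for a name from the list of things; names that differ only in an ending like _2 or _b are one class to them, and where a whole thing is asked for, a point or a joint stands for the part that bears it (a point fixed in the world has none). Each returns a list of dicts, best first, with "confidence" (0 to 1); they miss things now and then, are a little off and sometimes report something else, mostly with a low value. They report only what shows in the picture. A call takes as long as a camera call.
- robot.recognise(camera, name): "uv" ([column, row] in pixels, amid what is visible of it).
- robot.pinpoint(camera, name): "uv" ([column, row] in pixels: a listed point, or the origin of a listed thing).
The state is a dict: "clock": time; "joints": joint angles; "qvel": joint speeds; "joint_torque": joint torques, N m; "tcp_pos": TCP position; "tool_rot": TCP orientation; "contact_force": force on the tool from outside, world axes, zero at the start; "wrist_torque": the same for the moment, N m; "opening": finger opening in m.
Only numpy, scipy, OpenCV 4.12 (cv2) and the standard library are available. Lean on these libraries where they do the work, as an engineer would, in place of code of your own. Each camera call takes 0.05 s, during which the arm holds its last target. There are 200 camera calls.

### The job

Take the flat aluminium straightedge out of its bench rack: lift its exposed front end over the lip, then draw it out endwise from under the top. Lay it flat, the same face up, on the cutting block along the middle of the black rubber strip, overhanging the block about equally at both ends, let go of it, and only then swing the hinged hold-down arm over so that it rests on it. Do not disturb the hammer, the glue jar or the thread spool.

Things in the scene. Friction and masses are not known exactly. Their poses are not given: they have to be found in the camera images.
- straightedge: loose flat aluminium bar, 240 long x 30 wide x 8 thick, about 155 g. Origin: centre of its underside. x runs along it from the front end (-120) to the rear end (+120), z up. Starts flat in the rack's slot, axes about parallel to the rack's (up to 3 mm and 0.012 rad off), its front 48 to 52 mm sticking out of the slot
- edge_front (a point): point at the middle of the lower edge of the straightedge's front end, the one exposed at the start (axes as the straightedge)
- edge_rear (a point): point at the middle of the lower edge of the straightedge's other end, hidden in the slot at the start
- rack: fixed plywood bench rack. Origin: on the table below the middle of the slot's mouth, in the plane of its front face; x points INTO the slot (the straightedge is drawn out along -x), z up. Housing x 0 to 206, y -55 to 55, top at z 122 (thread spools on it to z 171). Slot 38 wide, floor z 40, ceiling z 72, closed at x 194. The front end can rise about 30 before the bar meets the ceiling
- rack_lip (a point): top middle of the lip, on its face towards the slot (rack x -54, z 52; axes as the rack). In front of the rack's face stands only a rail 18 wide (y -9 to 9, x -64 to 0, top z 40), so fingers can straddle it and reach below the bar; at its end, x -64 to -54, the lip, as wide as the rail, rises 12 above it. Raising the bar's front end by about 20 clears it
- rack_brow (a point): middle of the lower front edge of the rack's overhanging top board (x -16 to 0, z 106 to 122 in the rack's frame). Because of it the gripper must lean away from the rack, about 25 to 45 degrees from vertical with the fingers pointing down and into the rack, to take the bar's exposed end by its two long sides
- block: fixed wooden cutting block, 130 (x) x 120 (y) x 30 high, with a black rubber strip 46 wide, flush with its top, along y through the middle (x = 0). Origin: centre of its underside, on the table. The bar must lie along the block's y, either way round, overhanging 60 at each end. Two small steel ears carry the hold-down's hinge: x 50 to 64, y -23 to 23, up to z 53
- holddown (a joint): angle of the hold-down, a steel arm 22 wide, 10 thick, 250 g, hinged on the block about its y at x 57, z 43. 0 = level over the strip towards the block's -x, resting on the bar (-0.1 with nothing below); 1.57 = upright. Starts leaning back to +x, at 1.65 to 1.95 (stop), and stays there by weight and friction. Pushed towards -x to below about 1.3 it falls shut, damped, in about 1.5 s
- holddown_tip (a point): middle of the cross-bar at the free end of the hold-down arm: a round bar 12 thick and 56 long, parallel to the block's y, 105 from the hinge axis
- hammer: bystander: wooden-handled hammer, 240 long, lying on the table. Origin: about the middle of its underside
- glue_jar: bystander: closed amber glue jar, 64 across, 80 high. Origin: centre of its underside
- spool: bystander: wooden thread spool, 48 across, 45 high, standing. Origin: centre of its underside

How it is judged:
On the way, in this order (a step that is already met when the one before it is completed fails the run):
1. the front end is raised above the lip while the rear end is still in the slot (z of edge_front in the frame of rack above 0.053 m and x of edge_rear in the frame of rack above 0.02 m), for 0.1 s.
2. the straightedge is drawn out endwise: its rear end is out of the slot's mouth (x of edge_rear in the frame of rack below -0.002 m), for 0.1 s.
3. the straightedge lies on the block along the strip, let go, with the hold-down still open (x of straightedge in the frame of block between -0.012 and 0.012 m and y of straightedge in the frame of block between -0.03 and 0.03 m and z of straightedge in the frame of block between 0.026 and 0.034 m and angle between the x axis of straightedge and the y axis of block, either way round below 0.15 rad and contact force between straightedge and the fingers below 0.1 N and value of joint holddown above 0.6 rad), for 0.2 s.
At the end, for the whole second after the job is handed in: The straightedge lies still and flat on the block (face up, within 0.05 rad), its centre within 12 mm of the strip's middle line and within 30 mm of the block's middle lengthwise, within 0.15 rad of the strip's direction, and the hold-down arm rests on it (joint between -0.05 and 0.05 rad) (x of straightedge in the frame of block between -0.012 and 0.012 m and y of straightedge in the frame of block between -0.03 and 0.03 m and z of straightedge in the frame of block between 0.026 and 0.034 m and angle between the x axis of straightedge and the y axis of block, either way round below 0.15 rad and angle between straightedge's own z axis and vertical below 0.05 rad and value of joint holddown between -0.05 and 0.05 rad and linear speed of straightedge below 0.02 m/s); the robot touches nothing.
It fails at once if the hammer is moved by more than 40 mm (distance of hammer from where it was at the start of the episode above 0.04 m).
It fails at once if the glue jar is moved by more than 40 mm (distance of glue_jar from where it was at the start of the episode above 0.04 m).
It fails at once if the spool is moved by more than 40 mm (distance of spool from where it was at the start of the episode above 0.04 m).
It also fails if it takes over 62 s, if anything falls off the work surface, if the arm or the gripper's body presses on something with over 40 N, if the wrist force passes 120 N, or if a joint passes its speed limit or range.

## Working session

There is one attempt and no reset: what is moved stays moved. The work goes in short steps, Python scripts to look and compute and a tool call to move; the robot and the scene stay as the last step left them, time stands still between calls to the robot, and variables do not carry over. Pictures are saved under pics/ and viewed, about 8 in all and at most 12, crops included, and the job is handed in when it is done.

Besides the shell and the picture viewer there is one more tool, called after "Request:" as name(argument=value, ...) on one line, values as JSON. arm_command: Moves the arm, as the interface text tells. Its arguments: {"type":"object","properties":{"targets":{"type":"array"},"newtons":{"type":"number"}},"required":["targets"]}

```bash
mkdir -p pics; cat > h.py <<'E'
import numpy as np, cv2
from bench import robot
def ray(im,uv):
    T=np.array(im["T"]);d=np.array([(uv[0]-im["cx"])/im["fx"],-(uv[1]-im["cy"])/im["fy"],-1.])
    return T[:3,3],T[:3,:3]@d
def onz(im,uv,z):
    o,d=ray(im,uv);return o+d*(z-o[2])/d[2]
def tri(i1,u1,i2,u2):
    o1,d1=ray(i1,u1);o2,d2=ray(i2,u2)
    s=np.linalg.lstsq(np.c_[d1,-d2],o2-o1,rcond=None)[0]
    a=o1+s[0]*d1;b=o2+s[1]*d2
    return (a+b)/2,np.linalg.norm(a-b)
def proj(im,p):
    T=np.array(im["T"]);c=T[:3,:3].T@(np.array(p)-T[:3,3])
    return np.array([im["cx"]+im["fx"]*c[0]/-c[2],im["cy"]-im["fy"]*c[1]/-c[2]])
E
python3 - <<'E'
from h import *
np.set_printoptions(precision=4,suppress=True)
s=robot.observe();print(s)
I={c:robot.get_image(c) for c in("side","top")}
for c in I:
    cv2.imwrite(f"pics/{c}0.png",I[c]["frame"]);print(c,np.array(I[c]["T"]),I[c]["fx"],I[c]["cx"],I[c]["cy"],I[c].keys())
for n in "edge_front edge_rear straightedge rack rack_lip rack_brow block holddown_tip hammer glue_jar spool".split():
    r={c:robot.pinpoint(c,n)[:2] for c in I}
    print(n,{c:[(np.round(x["uv"],1),round(x["confidence"],2)) for x in r[c]] for c in r})
    if all(r.values()): print("   ",*tri(I["side"],r["side"][0]["uv"],I["top"],r["top"][0]["uv"]))
E
```

```text
{'clock': 0.0, 'joints': array([-1.2056,  0.3329, -0.0647,  1.461 ,  0.0216,  1.3499, -0.0885]), 'qvel': array([-0.0011,  0.0001, -0.0002, -0.0017, -0.0002, -0.0012, -0.0016]), 'joint_torque': array([ -0.0014, -62.5442,   0.0487, -39.1612,   0.0163,   0.01  ,
         0.0001]), 'tcp_pos': array([0.2362, 0.5782, 0.2305]), 'tool_rot': array([ 0.0004,  0.8301,  0.5576, -0.0006]), 'contact_force': array([ 0.0293,  0.2883, -0.68  ]), 'wrist_torque': array([ 0.0001, -0.0469,  0.01  ]), 'opening': 0.08567560723436085}
side [[ 0.6872  0.4798 -0.5455  0.0614]
 [-0.7264  0.4587 -0.5117 -0.4744]
 [ 0.0047  0.7479  0.6638  0.7559]
 [ 0.      0.      0.      1.    ]] 446.39967251011154 278.73599965344323 208.37290815566863 dict_keys(['frame', 'fx', 'fy', 'cx', 'cy', 'T'])
top [[ 0.0125  0.9879 -0.1548  0.3999]
 [-0.9997  0.0159  0.0209  0.0301]
 [ 0.0231  0.1545  0.9877  1.1532]
 [ 0.      0.      0.      1.    ]] 472.8095290647374 274.2743161205239 207.28188527282492 dict_keys(['frame', 'fx', 'fy', 'cx', 'cy', 'T'])
edge_front {'side': [(array([233. , 230.9]), 0.87)], 'top': [(array([240.2, 230.
[... 625 characters left out ...]
5.6, 241.3]), 0.67)]}
    [ 0.5    -0.2919  0.0036] 0.0014320263986084423
holddown_tip {'side': [(array([406.8, 286.8]), 0.8), (array([224.9, 204.1]), 0.42)], 'top': [(array([419.1, 207. ]), 0.6), (array([228. , 223.8]), 0.35)]}
    [ 0.5628 -0.3045  0.1509] 0.0006763366348046057
hammer {'side': [(array([337.5, 225.3]), 0.89)], 'top': [(array([290.9, 143.9]), 0.72)]}
    [ 0.7451 -0.0341 -0.0085] 0.0016734062623788928
glue_jar {'side': [(array([257.5, 165.5]), 0.66)], 'top': [(array([169.7, 132.7]), 0.85)]}
    [0.7637 0.2687 0.0109] 0.0017986561032258537
spool {'side': [(array([442. , 309.1]), 0.74)], 'top': [(array([412.8, 167.6]), 0.64)]}
    [ 0.6887 -0.3437 -0.0022] 0.002158194632648055
```

```bash
python3 - <<'E'
from h import *
for c in("side","top"):
    f=cv2.imread(f"pics/{c}0.png"); cv2.imwrite(f"pics/{c}0b.png",cv2.resize(f,(800,600),interpolation=cv2.INTER_CUBIC))
E
```

```text
(no output)
```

View pics/side0b.png

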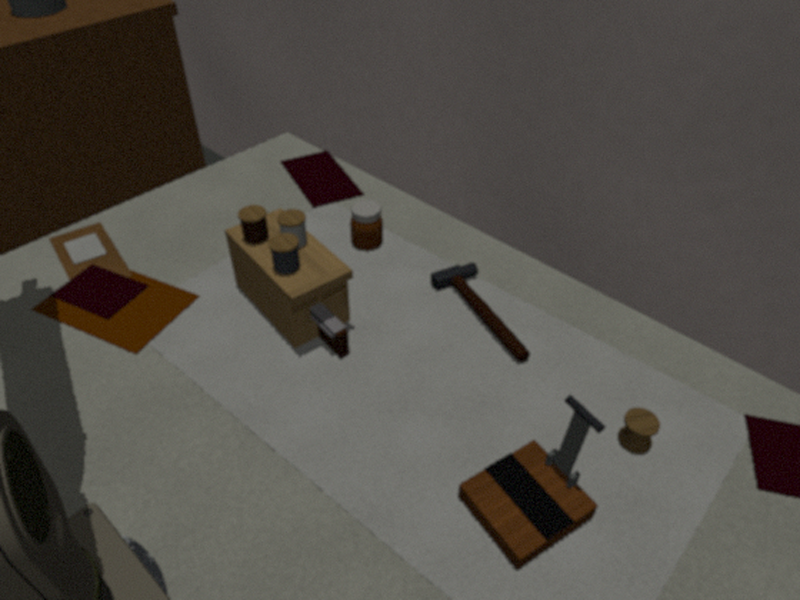

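View pics/top0b.png

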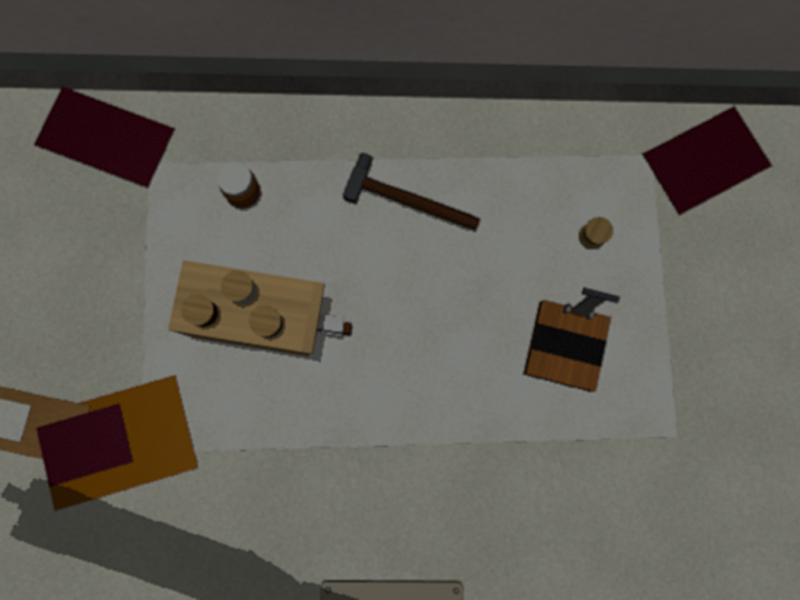

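The side view shows the bar's exposed end at about (330,320) of 800x600, in front of the rack, with the block at lower right and its hold-down leaning back at (580,440). In the top view the rack is at left with the bar tip at about (335,323), and the block is at (568,345). I'll fit the rack and block poses from their corners.

```bash
cat > fit.py <<'E'
from h import *
from scipy.optimize import least_squares
def W(p,q):
    c,s=np.cos(p[2]),np.sin(p[2]);return np.array([p[0]+c*q[0]-s*q[1],p[1]+s*q[0]+c*q[1],q[2]])
def fit(I,obs,p0):
    f=lambda p:np.concatenate([(proj(I[c],W(p,q))-u) for c,q,u in obs])
    r=least_squares(f,p0,loss="soft_l1");return r.x,r.fun.reshape(-1,2)
E
python3 - <<'E'
from fit import *
np.set_printoptions(precision=4,suppress=True)
I={c:robot.get_image(c) for c in("side","top")}
k=.7
rack=[("top",(-.016,-.055,.122),(324,283)),("top",(-.016,.055,.122),(313,353)),("top",(.206,-.055,.122),(183,262)),("top",(.206,.055,.122),(170,331)),
("side",(-.016,-.055,.122),(351,272)),("side",(-.016,.055,.122),(293,300))]
rack=[(c,q,np.array(u)*k) for c,q,u in rack]+[("side",(-.054,0,.052),(236.8,229.3)),("top",(-.054,0,.052),(243.1,228.9)),("top",(0,0,0),(222.4,227.1)),("side",(0,0,0),(226.4,234.5)),("top",(-.016,0,.106),(224.9,227.6))]
pr,r=fit(I,rack,(.528,.133,1.38));print(pr,r)
z=.03
bl=[(.065,.06),(.065,-.06),(-.065,-.06),(-.065,.06)]
ut=[(541,301),(610,316),(597,390),(525,374)];us=[(535,442),(595,507),(520,566-15),(460,490)]
b=[("top",q+(z,),np.array(u)*k) for q,u in zip(bl,ut)]+[("side",q+(z,),np.array(u)*k) for q,u in zip(bl,us)]+[("side",(0,0,0),(367,352.5)),("top",(0,0,0),(395.6,241.3))]
pb,r=fit(I,b,(.5,-.29,-.1));print(pb,r)
np.save("pr",pr);np.save("pb",pb)
def draw(c,box,fn):
    f=I[c]["frame"];s=6
    x0,y0,w,h=box;g=cv2.resize(f[y0:y0+h,x0:x0+w],None,fx=s,fy=s,interpolation=cv2.INTER_CUBIC);g=cv2.convertScaleAbs(g,alpha=1.6)
    def pl(p,Q,col):
        P=np.array([(proj(I[c],W(p,q))-(x0,y0)+.5)*s for q in Q]);cv2.polylines(g,[P.astype(int)],True,col,1)
    B=lambda x0,x1,y0,y1,z:[(x0,y0,z),(x1,y0,z),(x1,y1,z),(x0,y1,z)]
    pl(pr,B(-.016,.206,-.055,.055,.122),(0,255,0));pl(pr,B(-.064,-.054,-.009,.009,.052),(0,255,255));pl(pr,B(-.05,0,-.015,.015,.048),(255,0,255))
    pl(pb,B(-.065,.065,-.06,.06,.03),(0,255,0));pl(pb,B(-.023,.023,-.06,.06,.03),(255,255,0))
    return g
a=[draw("top",(185,185,66,50),0),draw("top",(360,195,66,90),0)]
bb=[draw("side",(195,180,66,75),0),draw("side",(315,295,110,105),0)]
H=lambda L:np.hstack([cv2.copyMakeBorder(x,0,max(y.shape[0] for y in L)-x.shape[0],0,0,0) for x in L])
g=[H(a),H(bb)]
cv2.imwrite("pics/o1.png",cv2.resize(g[0],(g[0].shape[1],g[0].shape[0])))
cv2.imwrite("pics/o2.png",cv2.resize(g[1],None,fx=.75,fy=.75))
E
```

```text
[0.5274 0.1344 1.4336] [[ 1.0999  0.2808]
 [ 0.4775  0.5535]
 [ 0.4932 -0.1765]
 [-0.3886  0.5378]
 [ 0.9426 -1.2265]
 [-0.4697 -0.5778]
 [ 1.1197  2.0993]
 [-0.7905  0.0197]
 [-0.983   0.8109]
 [-0.1895 -0.0021]
 [-0.5343 -3.9096]]
[ 0.4988 -0.2919 -0.2307] [[ 0.954  -1.71  ]
 [ 1.0835 -0.1987]
 [-0.2514  0.804 ]
 [ 0.8638 -0.3086]
 [-1.2836 -3.2092]
 [ 2.1833 -2.5123]
 [ 0.07    5.0677]
 [-1.4128 -4.926 ]
 [-0.2272  1.3861]
 [-0.5852  0.806 ]]
```

View pics/o1.png

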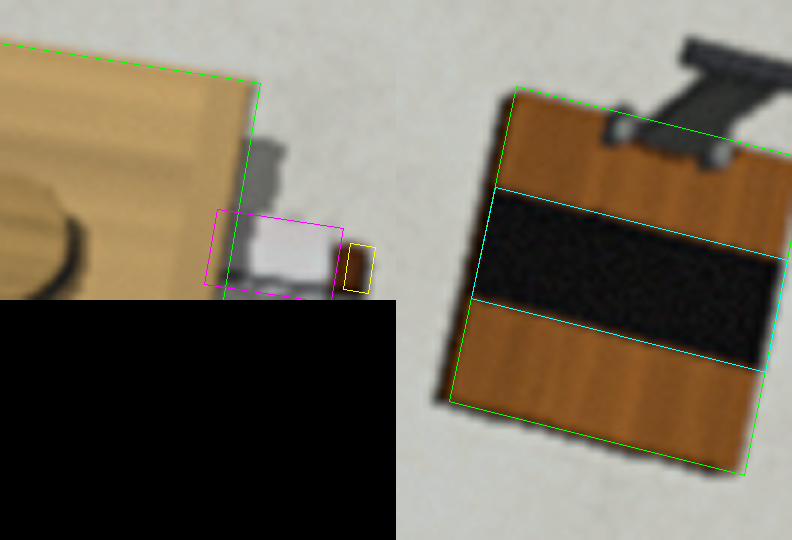

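View pics/o2.png

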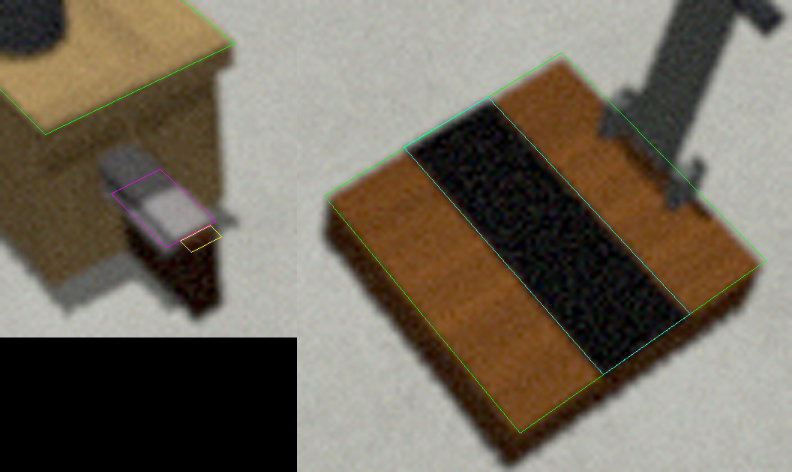

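The overlays fit the block well (strip lines on the strip edges). The bar's end sits 1–2 px off the drawn guess, with its front end near (335,250) in the top crop. I'll zoom in on the bar itself.

```bash
python3 - <<'E'
from fit import *
out=[]
for c,(x0,y0,w,h) in {"top":(220,210,33,42),"side":(205,198,33,42)}.items():
    f=np.mean([robot.get_image(c)["frame"].astype(float) for _ in range(4)],0)
    np.save(c+"avg",f)
    g=cv2.resize(np.clip(f[y0:y0+h,x0:x0+w]*1.5,0,255).astype(np.uint8),None,fx=12,fy=12,interpolation=cv2.INTER_CUBIC)
    for i in range(0,w,5):cv2.putText(g,str(x0+i),(i*12,10),0,.35,(0,0,255));cv2.line(g,(i*12+6,12),(i*12+6,18),(0,0,255))
    for i in range(0,h,5):cv2.putText(g,str(y0+i),(0,i*12+10),0,.35,(0,0,255))
    out.append(g)
cv2.imwrite("pics/o3.png",np.hstack(out))
E
```

```text
(no output)
```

View pics/o3.png

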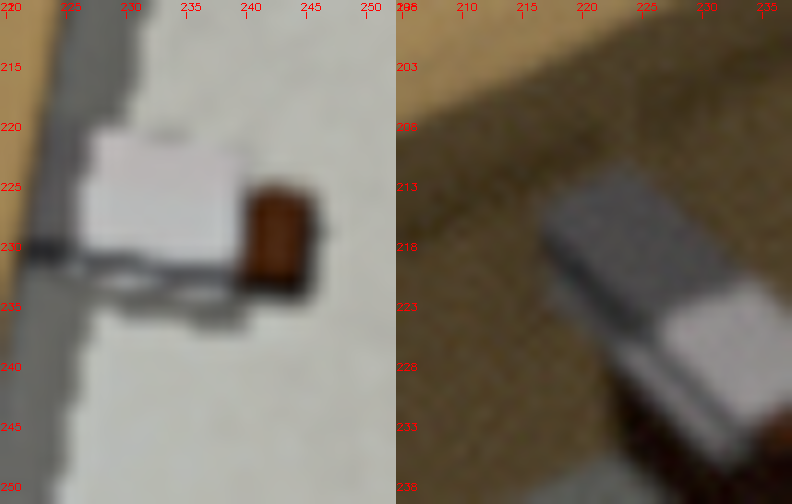

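The top crop shows the bar's face at columns 227–240, rows 220–234 (the dark line is a marking near one edge), and the lip at (243,229). The bar is centred on the lip.

```bash
python3 - <<'E'
from fit import *
np.set_printoptions(precision=4,suppress=True)
I={c:robot.get_image(c) for c in("side","top")}
pr=np.load("pr.npy")
def toR(p):
    c,s=np.cos(pr[2]),np.sin(pr[2]);d=p[:2]-pr[:2];return np.array([c*d[0]+s*d[1],-s*d[0]+c*d[1]])
for n,u,z in [("far back",(227.4,220.3),.048),("far front",(239.9,222),.048),("near front",(239,234),.048),("near back",(226.4,232.8),.048),("lip far left",(240.6,225.2),.052),("lip far right",(245,225.6),.052),("lip near right",(244.5,233),.052),("front mid",(239.5,228),.048)]:
    p=onz(I["top"],u,z);print(n,p,toR(p))
for n,u in [("near front",(231.9,236)),]:
    p=onz(I["side"],u,.048);print("side",n,p,toR(p))
for n in ("edge_front","rack_lip","rack"):
    L=[[],[]]
    for k in range(4):
        for i,c in enumerate(I):
            robot.get_image(c);r=robot.pinpoint(c,n)
            if r and r[0]["confidence"]>.5:L[i].append(r[0]["uv"])
    m=[np.median(l,0) for l in L];p=tri(I["side"],m[0],I["top"],m[1]);print(n,m,p,toR(p[0]))
E
```

```text
far back [0.5403 0.1166 0.048 ] [-0.0159 -0.0152]
far front [0.5367 0.0872 0.048 ] [-0.0456 -0.0157]
near front [0.5084 0.0886 0.048 ] [-0.048   0.0126]
near back [0.5108 0.1181 0.048 ] [-0.0184  0.0142]
lip far left [0.5287 0.0851 0.052 ] [-0.0487 -0.008 ]
lip far right [0.5279 0.0748 0.052 ] [-0.059  -0.0087]
lip near right [0.5105 0.0756 0.052 ] [-0.0606  0.0087]
front mid [0.5225 0.0878 0.048 ] [-0.0469 -0.0015]
side near front [0.5034 0.083  0.048 ] [-0.0542  0.0167]
edge_front [array([234.9, 231.2]), array([239.35, 231.5 ])] (array([0.5148, 0.087 , 0.0519]), np.float64(0.0023633922606572265)) [-0.0487  0.006 ]
rack_lip [array([237. , 233.3]), array([242.05, 227.5 ])] (array([0.5223, 0.0835, 0.0433]), np.float64(0.005037646522024288)) [-0.0512 -0.0019]
rack [array([225.4, 233.4]), array([219.6, 226.5])] (array([ 0.5303,  0.1396, -0.0018]), np.float64(0.0016563658010981222)) [ 0.0055 -0.0022]
```

Request:
arm_command(targets=[[28,-52,0,-0.131,0.35],[28,-52,0,-0.131,0.35],[28,-52,0,-0.131,0.35],[28,-52,0,-0.131,0.35],[28,-52,0,-0.131,0.35],[28,-52,0,-0.131,0.35],[28,-52,0,-0.131,0.35],[28,-52,0,-0.131,0.35],[28,-52,0,-0.131,0.35],[28,-52,0,-0.131,0.35]], newtons=40)

```text
clock: 5.45
tcp_pos: [0.517, 0.0569, 0.2317]
tool_rot: [-0.0, 0.998, -0.065, 0.0]
contact_force: [-0.1, 1.0, 0.1]
opening: 0.0553
```

Request:
arm_command(targets=[[0,0,-40,0,0.35],[0,0,-40,0,0.35],[0,0,-40,0,0.35],[0,0,-40,0,0.35],[0,0,-30,0,0.35],[0,0,-18,0,0.35],[0.7,5,0,0,0.35],[0.7,5,0,0,0.35],[0.7,5,0,0,0.35],[0,0,0,0,0.35]])

```text
clock: 6.7
tcp_pos: [0.5189, 0.0745, 0.024]
tool_rot: [-0.0, 0.998, -0.063, 0.001]
contact_force: [0.0, -0.6, 0.4]
opening: 0.0557
```

```bash
python3 - <<'E'
from fit import *
s=robot.observe();print(s["tcp_pos"],s["contact_force"])
out=[]
for c,(x0,y0,w,h) in {"top":(200,185,66,84),"side":(200,185,66,84)}.items():
    f=robot.get_image(c)["frame"]
    g=cv2.resize(np.clip(f[y0:y0+h,x0:x0+w]*1.6,0,255).astype(np.uint8),None,fx=6,fy=6,interpolation=cv2.INTER_CUBIC)
    out.append(g)
cv2.imwrite("pics/o4.png",np.hstack(out))
E
```

```text
[0.51890851 0.07447653 0.02401961] [ 0.03310551 -0.61433694  0.36053273]
```

View pics/o4.png

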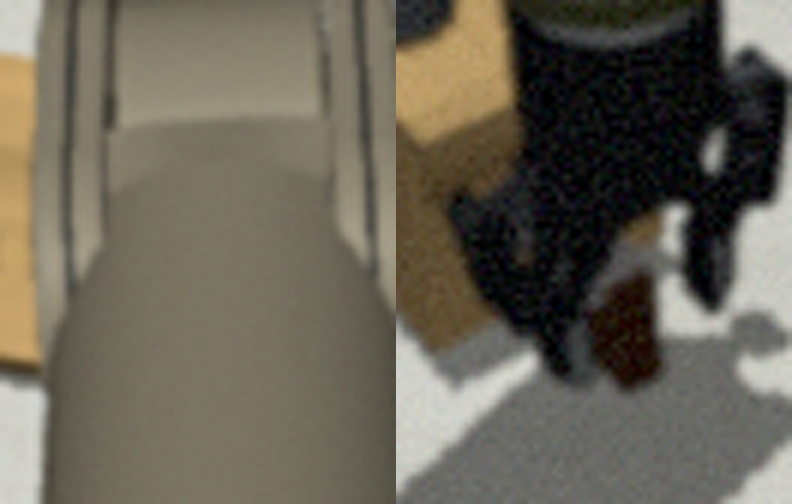

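Request:
arm_command(targets=[[0.2,1,0,0,0.35],[0.2,1,0,0,0.35],[0.2,1,0,0,0.35],[0.1,1,0,0,0.35],[0.1,1,0,0,0.35],[0.1,1,0,0,0.35],[0,0,0,0,0.35],[0,0,0,0,0.35],[0,0,0,0,0.35],[0,0,0,0,0.35]])

```text
clock: 8.05
tcp_pos: [0.5193, 0.0796, 0.0233]
tool_rot: [0.0, 0.998, -0.063, 0.0]
contact_force: [0.2, 0.6, 1.1]
opening: 0.0556
```

Request:
arm_command(targets=[[0.1,1,0,0,0.35],[0.1,1,0,0,0.35],[0.1,1,0,0,0.35],[0.1,1,0,0,0.35],[0,0,0,0,0.35],[0,0,0,0,0.35],[0,0,0,0,0.35],[0,0,0,0,0.35],[0,0,0,0,0.35],[0,0,0,0,0.35]])

```text
clock: 9.3
tcp_pos: [0.5197, 0.0836, 0.0233]
tool_rot: [-0.0, 0.998, -0.063, 0.0]
contact_force: [-0.0, -0.6, -0.7]
opening: 0.0553
```

Request:
arm_command(targets=[[0.1,1,0,0,0.35],[0.1,1,0,0,0.35],[0.1,1,0,0,0.35],[0,0,0,0,0.35],[0,0,0,0,0.6],[0,0,0,0,0.8],[0,0,0,0,1],[0,0,0,0,1],[0,0,0,0,1],[0,0,0,0,1]], newtons=30)

```text
clock: 10.55
tcp_pos: [0.5201, 0.0866, 0.0235]
tool_rot: [-0.0, 0.998, -0.063, 0.0]
contact_force: [-1.0, -0.2, 4.7]
opening: 0.0289
```

Request:
arm_command(targets=[[0,0,0,0,1],[0,0,0,0,1],[0,0,4,0,1],[0,0,4,0,1],[0,0,4,0,1],[0,0,4,0,1],[0,0,4,0,1],[0,0,2,0,1],[0,0,0,0,1],[0,0,0,0,1]], newtons=60)

```text
clock: 11.8
tcp_pos: [0.5199, 0.0866, 0.0452]
tool_rot: [0.0, 0.998, -0.063, -0.0]
contact_force: [-0.8, 0.4, -1.4]
opening: 0.0278
```

```bash
python3 - <<'E'
from fit import *
s=robot.observe();print(s["tcp_pos"],s["contact_force"],s["wrist_torque"])
c="side";x0,y0,w,h=195,175,80,75
f=robot.get_image(c)["frame"]
cv2.imwrite("pics/o5.png",cv2.resize(np.clip(f[y0:y0+h,x0:x0+w]*1.8,0,255).astype(np.uint8),None,fx=8,fy=8,interpolation=cv2.INTER_CUBIC))
E
```

```text
[0.51991816 0.08658946 0.04520195] [-0.78406239  0.35718764 -1.37925568] [-0.19104292 -0.03751689 -0.03814292]
```

View pics/o5.png

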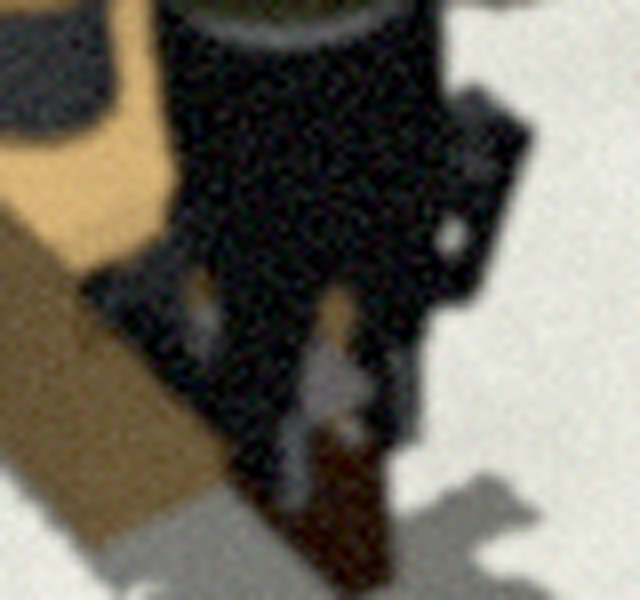

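Request:
arm_command(targets=[[0,0,0,0,1],[-1.4,-10,0,0,1],[-2.1,-15,0,0,1],[-2.7,-20,0,0,1],[-2.7,-20,0,0,1],[-2.7,-20,0,0,1],[-2.7,-20,0,0,1],[-2.1,-15,0,0,1],[-1.4,-10,0,0,1],[0,0,0,0,1]], newtons=90)

```text
clock: 13.1
tcp_pos: [0.5021, -0.0442, 0.0454]
tool_rot: [0.0, 0.998, -0.064, 0.0]
contact_force: [-0.3, -0.2, -0.9]
opening: 0.0271
```

Request:
arm_command(targets=[[-1.4,-10,0,0,1],[-2.1,-15,0,0,1],[-2.1,-15,0,0,1],[-2.1,-15,0,0,1],[-2.1,-15,0,0,1],[-2.1,-15,0,0,1],[-1.4,-10,0,0,1],[-0.7,-5,0,0,1],[0,0,0,0,1],[0,0,0,0,1]])

```text
clock: 14.35
tcp_pos: [0.4884, -0.143, 0.0453]
tool_rot: [-0.0, 0.998, -0.063, 0.0]
contact_force: [0.3, 0.1, -0.8]
opening: 0.0268
```

```bash
python3 - <<'E'
from fit import *
np.set_printoptions(precision=4,suppress=True)
s=robot.observe();print(s["tcp_pos"],s["contact_force"],s["wrist_torque"])
I={c:robot.get_image(c) for c in("side","top")}
for c,(x0,y0,w,h) in {"side":(210,160,150,140),"top":(210,170,150,140)}.items():
    out=np.clip(I[c]["frame"][y0:y0+h,x0:x0+w]*1.7,0,255).astype(np.uint8)
    cv2.imwrite(f"c_{c}.png",cv2.resize(out,None,fx=2.65,fy=2.65,interpolation=cv2.INTER_CUBIC))
cv2.imwrite("pics/o6.png",np.hstack([cv2.imread("c_side.png"),cv2.imread("c_top.png")]))
for n in("edge_rear","edge_front","straightedge"):
    r={c:robot.pinpoint(c,n)[:2] for c in I}
    print(n,{c:[(np.round(x["uv"],1),round(x["confidence"],2)) for x in r[c]] for c in r})
    if all(r.values()): print("   ",*tri(I["side"],r["side"][0]["uv"],I["top"],r["top"][0]["uv"]))
E
```

```text
[ 0.4884 -0.143   0.0453] [ 0.2772  0.103  -0.7562] [-0.1318 -0.0153 -0.0396]
edge_rear {'side': [(array([234.8, 231.6]), 0.59)], 'top': [(array([238.2, 228.6]), 0.72), (array([422.6, 206.3]), 0.36)]}
    [0.5208 0.0915 0.0438] 0.0018177006004647888
edge_front {'side': [(array([301.6, 290.8]), 0.98)], 'top': [(array([337.6, 248.6]), 0.94), (array([220.4, 224.2]), 0.67)]}
    [ 0.478  -0.1408  0.0732] 0.0058782038493454085
straightedge {'side': [(array([268.5, 260.9]), 0.97), (array([335. , 222.8]), 0.21)], 'top': [(array([287.1, 236. ]), 0.94)]}
    [ 0.5069 -0.0254  0.0457] 0.0034812362066786113
```

View pics/o6.png

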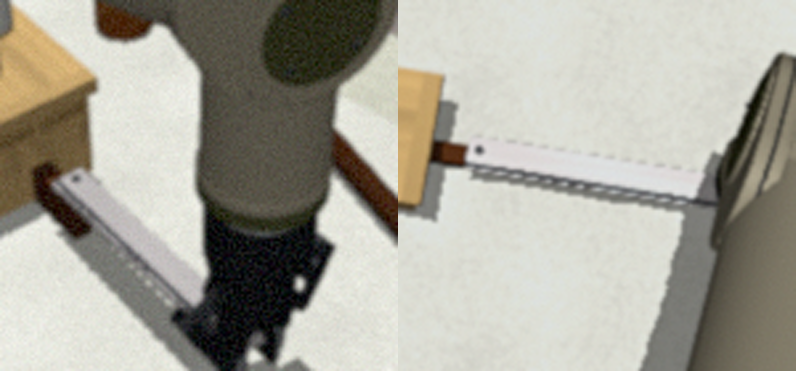

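The bar is out: its rear end is just behind the lip and sagging slightly, with the front end in the gripper. I'll lift it next.

Request:
arm_command(targets=[[0,0,0,0,1],[0,0,5,0,1],[0,0,10,0,1],[0,0,15,0,1],[0,0,15,0,1],[0,0,15,0,1],[0,0,15,0,1],[0,0,10,0,1],[0,0,5,0,1],[0,0,0,0,1]], newtons=120)

```text
clock: 16.0
tcp_pos: [0.4883, -0.1433, 0.1354]
tool_rot: [-0.0, 0.998, -0.063, 0.0]
contact_force: [0.2, 0.7, -1.0]
opening: 0.0257
```

```bash
cat > bar.py <<'E'
from fit import *
np.set_printoptions(precision=4,suppress=True)
s=robot.observe();print(s["clock"],s["tcp_pos"],s["contact_force"],s["wrist_torque"],s["opening"])
I={c:robot.get_image(c) for c in("side","top")}
pb=np.load("pb.npy");c_,s_=np.cos(pb[2]),np.sin(pb[2])
for n in("edge_rear","edge_front","straightedge","holddown_tip"):
    r={c:robot.pinpoint(c,n)[:1] for c in I}
    print(n,{c:[(np.round(x["uv"],1),round(x["confidence"],2)) for x in r[c]] for c in r})
    if all(r.values()):
        p,e=tri(I["side"],r["side"][0]["uv"],I["top"],r["top"][0]["uv"]);d=p[:2]-pb[:2]
        print("   ",p,"err",round(e,4),"block xy",c_*d[0]+s_*d[1],-s_*d[0]+c_*d[1])
E
python3 bar.py
```

```text
16.0 [ 0.4883 -0.1433  0.1354] [ 0.2149  0.6727 -1.0302] [-0.2539  0.0128 -0.0369] 0.025680792268904316
edge_rear {'side': [(array([232. , 205.9]), 0.83)], 'top': [(array([233.3, 224.8]), 0.75)]}
    [0.5222 0.0977 0.1164] err 0.001 block xy -0.06627822425965404 0.38461278030512613
edge_front {'side': [(array([301.6, 259.6]), 0.63)], 'top': [(array([344.6, 243.7]), 0.69)]}
    [ 0.4796 -0.1396  0.1605] err 0.0014 block xy -0.05351327822218137 0.14384929106889774
straightedge {'side': [(array([268.7, 231.1]), 0.76)], 'top': [(array([289.2, 230.3]), 0.81)]}
    [ 0.5105 -0.025   0.1315] err 0.0016 block xy -0.04964158703310775 0.2624573483949966
holddown_tip {'side': [(array([408.7, 286.3]), 0.61)], 'top': [(array([421.6, 206.5]), 0.46)]}
    [ 0.5628 -0.3079  0.1555] err 0.0006 block xy 0.06598217124757352 -0.000944232567875113
```

Request:
arm_command(targets=[[-1,-14,0,-0.01,1],[-2,-28,0,-0.01,1],[-2,-32,0,-0.01,1],[-2.5,-34,0,-0.015,1],[-2.5,-34,0,-0.015,1],[-2.5,-34,0,-0.015,1],[-2.5,-34,0,-0.01,1],[-2,-30,0,-0.01,1],[-1.5,-18,0,-0.008,1],[0,-7,0,0,1]])

```text
clock: 17.75
tcp_pos: [0.4692, -0.4096, 0.1352]
tool_rot: [0.0, 0.993, -0.115, -0.0]
contact_force: [-0.3, 0.8, -1.8]
opening: 0.0259
```

Request:
arm_command(targets=[[0,0,-8,0,1],[0,0,-12,0,1],[0,0,-15,0,1],[0,0,-15,0,1],[0,0,-12,0,1],[0,0,-10,0,1],[0,0,-6,0,1],[0,0,0,0,1],[0,0,0,0,1],[0,0,0,0,1]])

```text
clock: 19.0
tcp_pos: [0.47, -0.4086, 0.0578]
tool_rot: [0.0, 0.993, -0.115, 0.0]
contact_force: [-0.3, 0.5, -2.2]
opening: 0.026
```

```bash
python3 bar.py
```

```text
19.0 [ 0.47   -0.4086  0.0578] [-0.2503  0.4842 -2.1949] [-0.2347  0.0768 -0.0125] 0.025970095896545847
edge_rear {'side': [(array([329.1, 298.9]), 0.94)], 'top': [(array([351.2, 228.1]), 0.62)]}
    [ 0.527  -0.1771  0.0353] err 0.0018 block xy 0.0012648268446976557 0.11816930563869091
edge_front {'side': [], 'top': [(array([452.9, 256.3]), 0.89)]}
straightedge {'side': [(array([374.9, 336.6]), 0.93)], 'top': [(array([399.8, 240.3]), 0.85)]}
    [ 0.5022 -0.2923  0.053 ] err 0.0101 block xy 0.003431776997105116 0.00036333298957081945
holddown_tip {'side': [(array([409.3, 285.7]), 0.63)], 'top': [(array([419.2, 207.6]), 0.79)]}
    [ 0.5627 -0.3057  0.1542] err 0.0058 block xy 0.06540879087153784 0.001229758429298471
```

Request:
arm_command(targets=[[0,0,-4,0,1],[0,0,-4,0,1],[0,0,-4,0,1],[0,0,-4,0,1],[0,0,-4,0,1],[0,0,-4,0,1],[0,0,-4,0,1],[0,0,-4,0,1],[0,0,-4,0,1],[0,0,-4,0,1]], newtons=20)

```text
clock: 20.75
tcp_pos: [0.4698, -0.4085, 0.0171]
tool_rot: [0.0, 0.993, -0.115, 0.0]
contact_force: [-1.1, -0.9, 0.0]
opening: 0.0257
```

Request:
arm_command(targets=[[0,0,-2,0,1],[0,0,-1,0,1],[0,0,0,0,1],[0,0,0,0,1],[0,0,0,0,0.7],[0,0,0,0,0.5],[0,0,0,0,0.4],[0,0,0,0,0.35],[0,0,0,0,0.35],[0,0,0,0,0.35]])

```text
clock: 22.0
tcp_pos: [0.4697, -0.4084, 0.0143]
tool_rot: [-0.0, 0.993, -0.115, 0.0]
contact_force: [0.2, 0.4, -0.3]
opening: 0.0556
```

```bash
python3 bar.py; python3 - <<'E'
from h import *
f=robot.get_image("side")["frame"][260:420,290:470]
cv2.imwrite("pics/o7.png",cv2.resize(np.clip(f*1.7,0,255).astype(np.uint8),None,fx=3.7,fy=3.7,interpolation=cv2.INTER_CUBIC))
E
```

```text
22.0 [ 0.4697 -0.4084  0.0143] [ 0.2214  0.3735 -0.3337] [ 0.0002 -0.0138 -0.0234] 0.05563730813338862
edge_rear {'side': [(array([328. , 300.6]), 0.89)], 'top': [(array([350.8, 228.6]), 0.82)]}
    [ 0.5259 -0.1766  0.0306] err 0.0031 block xy -1.195353237636379e-05 0.11843786817754677
edge_front {'side': [], 'top': [(array([446.2, 257.5]), 0.85)]}
straightedge {'side': [(array([371.4, 345.7]), 0.72)], 'top': [(array([400.3, 240.4]), 0.73)]}
    [ 0.5003 -0.296   0.031 ] err 0.0002 block xy 0.0024487482800436746 -0.003653278570551183
holddown_tip {'side': [(array([407.1, 287.8]), 0.65)], 'top': [(array([419.6, 205.1]), 0.79)]}
    [ 0.5665 -0.3058  0.1465] err 0.0028 block xy 0.06911538771150667 0.0019585468223455183
```

View pics/o7.png

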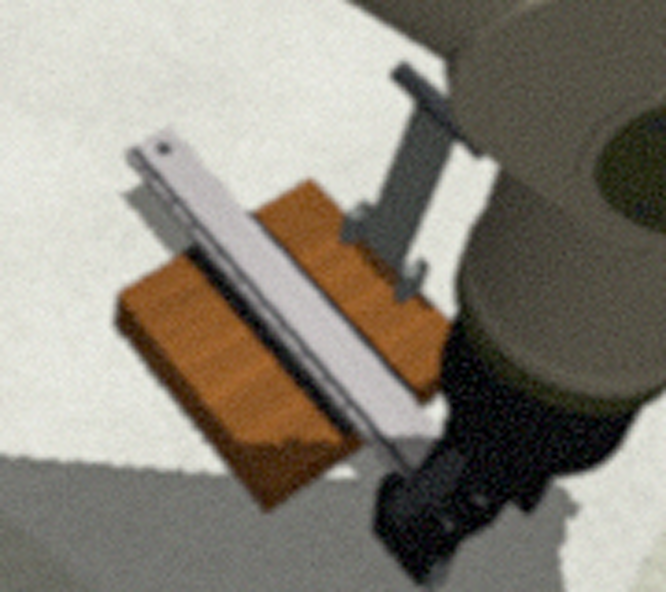

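The bar lies centred along the strip, released, with the hold-down still open (tip near (435,105) in the crop). I'll retract and go behind the hold-down.

Request:
arm_command(targets=[[0,0,10,0,0.35],[0,0,26,0,0.35],[0,0,40,0,0.35],[0,0,45,0,0.35],[0,0,45,0,0.35],[0,0,45,0,1],[25,15,5,0,1],[35,21,0,0,1],[35,21,0,0,1],[25,15,0,0,1]])

```text
clock: 23.8
tcp_pos: [0.5913, -0.3349, 0.2309]
tool_rot: [-0.0, 0.993, -0.114, 0.0]
contact_force: [-0.5, 0.2, -0.6]
opening: -0.0
```

Request:
arm_command(targets=[[18,11,0,0,1],[9,5,0,0,1],[0,0,-20,0,1],[0,0,-30,0,1],[0,0,-30,0,1],[0,0,-20,0,1],[0,0,-10,0,1],[0,0,0,0,1],[0,0,0,0,1],[0,0,0,0,1]])

```text
clock: 25.05
tcp_pos: [0.6172, -0.3207, 0.1213]
tool_rot: [0.0, 0.993, -0.115, 0.001]
contact_force: [0.7, -1.0, -0.3]
opening: -0.0002
```

```bash
python3 bar.py; python3 - <<'E'
from h import *
o=[robot.get_image(c)["frame"][y:y+150,330:470] for c,y in(("side",260),("top",160))]
cv2.imwrite("pics/o8.png",cv2.resize(np.clip(np.hstack(o)*1.7,0,255).astype(np.uint8),None,fx=2.8,fy=2.8,interpolation=cv2.INTER_CUBIC))
E
```

```text
25.05 [ 0.6172 -0.3207  0.1213] [ 0.6656 -1.0389 -0.3082] [ 0.0285  0.0294 -0.0086] -0.00016452804962503988
edge_rear {'side': [(array([331.4, 301.2]), 0.85)], 'top': [(array([351. , 228.8]), 0.78)]}
    [ 0.5281 -0.1797  0.0284] err 0.0033 block xy 0.0028240875220814504 0.11593113787231761
edge_front {'side': [(array([416.1, 400.5]), 0.85)], 'top': [(array([238.8, 228. ]), 0.6)]}
    [ 0.5671 -0.1434 -0.1751] err 0.4906 block xy 0.03253276555820098 0.16018054009755647
straightedge {'side': [(array([370.9, 344.3]), 0.69)], 'top': [(array([219.9, 224.7]), 0.7)]}
    [ 0.6247 -0.0284 -0.2594] err 0.3995 block xy 0.06235332049471224 0.28528160562362925
holddown_tip {'side': [(array([407.4, 289.6]), 0.84)], 'top': [(array([420.1, 209.7]), 0.62)]}
    [ 0.5578 -0.3075  0.1503] err 0.0029 block xy 0.061025873350124576 -0.0017441754297001632
```

View pics/o8.png

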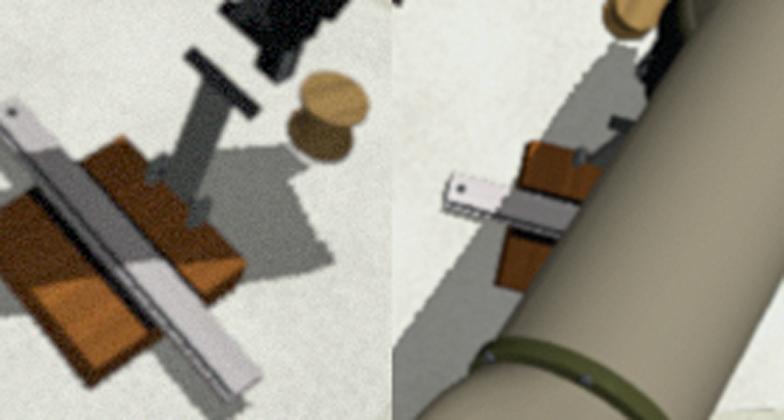

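Request:
arm_command(targets=[[-5.8,1.4,0,0,1],[-5.8,1.4,0,0,1],[-5.8,1.4,0,0,1],[-5.8,1.4,0,0,1],[-5.8,1.4,0,0,1],[-5.8,1.4,0,0,1],[-5.8,1.4,0,0,1],[-5.8,1.4,0,0,1],[-5.8,1.4,0,0,1],[-5.8,1.4,0,0,1]])

```text
clock: 26.9
tcp_pos: [0.5583, -0.3063, 0.1203]
tool_rot: [-0.0, 0.993, -0.115, -0.0]
contact_force: [0.2, -0.5, -0.7]
opening: 0.0
```

Request:
arm_command(targets=[[-5.8,1.4,0,0,1],[-5.8,1.4,0,0,1],[-5.8,1.4,0,0,1],[-5.8,1.4,0,0,1],[0,0,0,0,1],[0,0,15,0,1],[0,0,30,0,1],[0,0,30,0,1],[0,0,30,0,1],[0,0,0,0,1]])

```text
clock: 28.15
tcp_pos: [0.5367, -0.3017, 0.2288]
tool_rot: [0.001, 0.993, -0.115, 0.003]
contact_force: [0.3, 0.5, -0.1]
opening: -0.0002
```

```bash
python3 - <<'E'
from h import *
o=[robot.get_image(c)["frame"][y:y+150,330:470] for c,y in(("side",260),("top",160))]
cv2.imwrite("pics/o9.png",cv2.resize(np.clip(np.hstack(o)*1.7,0,255).astype(np.uint8),None,fx=2.8,fy=2.8,interpolation=cv2.INTER_CUBIC))
E
```

```text
(no output)
```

View pics/o9.png

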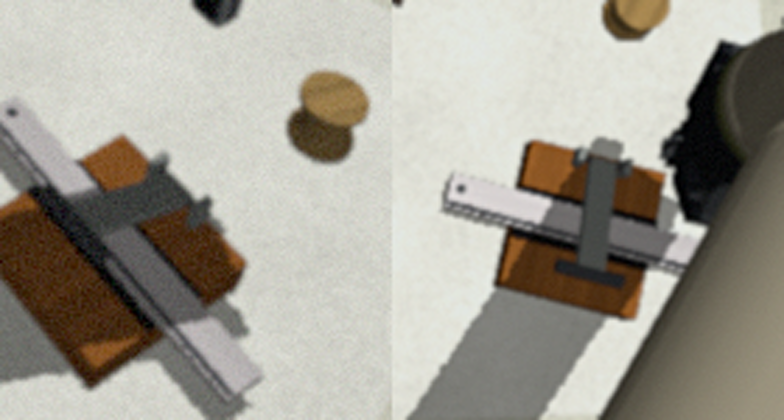

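The hold-down has swung over the bar. I'll back the arm away, check and hand in.

Request:
arm_command(targets=[[0,20,10,0,1],[0,40,10,0,1],[0,40,10,0,1],[0,40,10,0,1],[0,40,0,0,1],[0,40,0,0,1],[0,40,0,0,1],[0,20,0,0,1],[0,0,0,0,1],[0,0,0,0,1]])

```text
clock: 29.5
tcp_pos: [0.5353, -0.022, 0.265]
tool_rot: [0.0, 0.993, -0.115, -0.0]
contact_force: [0.3, -1.1, -0.3]
opening: -0.0005
```

```bash
python3 bar.py; python3 - <<'E'
from fit import *
I={c:robot.get_image(c) for c in("side","top")}
pb=np.load("pb.npy")
for c in I: print(c,"expected tip uv at joint 0:",proj(I[c],W(pb,(-.048,0,.043))))
for n in("hammer","glue_jar","spool"):
    r={c:robot.pinpoint(c,n)[:1] for c in I}
    if all(r.values()): print(n,*tri(I["side"],r["side"][0]["uv"],I["top"],r["top"][0]["uv"]))
E
```

```text
29.5 [ 0.5353 -0.022   0.265 ] [ 0.2703 -1.1352 -0.3067] [-0.0066 -0.0199 -0.0262] -0.0004920971357383165
edge_rear {'side': [(array([328.1, 299.6]), 0.76)], 'top': [(array([348.9, 228.6]), 0.88)]}
    [ 0.5273 -0.1735  0.029 ] err 0.0006 block xy 0.0007308982399452067 0.12174348001212727
edge_front {'side': [(array([415.9, 398.3]), 0.87)], 'top': [(array([446. , 259.8]), 0.98)]}
    [ 0.4584 -0.4033  0.044 ] err 0.01 block xy -0.013838312271739966 -0.11769785734010481
straightedge {'side': [(array([371.8, 348.2]), 0.66)], 'top': [(array([396.3, 240.4]), 0.57)]}
    [ 0.504  -0.2935  0.0143] err 0.0062 block xy 0.005393974753105945 -0.0003455308708696823
holddown_tip {'side': [(array([346.1, 354.8]), 0.84)], 'top': [(array([397.4, 259.1]), 0.96)]}
    [ 0.4512 -0.2804  0.0442] err 0.0106 block xy -0.04897583631301931 0.00033570404513436417
side expected tip uv at joint 0: [349.52797931 354.45659155]
top expected tip uv at joint 0: [395.94538584 260.41219509]
hammer [ 0.42751376 -0.26149117  0.36948327] 0.040281624454079526
spool [ 0.69736606 -0.34402605 -0.01005905] 0.010683421512731741
```

```bash
python3 -c "
from bench import robot
print(robot.hand_in())"
```

```text
the job is handed in; nothing more can be done
None
```

I drew the straightedge out of the rack, laid it on the block along the rubber strip and let go. Then I swung the hold-down onto it. I handed in shortly after 29.5 s on the robot's clock; `hand_in()` gives no verdict.

**Grip:** The move command allowed no tilt, so I could not lean the gripper 25 to 45 degrees as the task describes. I took about the last 10 mm of the bar's front end with the gripper upright, stopping short of the overhanging top board. I felt no contact with it. The rear end sagged by roughly 0.15 rad while carried, and levelled when I set it down on the block at low grip force.

**Last checks:**
- **Bar position:** its centre read about 5 mm off the strip's middle line at the end. It read 2.4 mm right after release, against a limit of 12 mm. Lengthwise it was under 1 mm off.
- **Bar height and angle:** after release its height was 31 mm against the nominal 30. At the end the two end points put it within about 0.06 rad of the strip.
- **Hold-down:** its tip matched the position expected at joint 0 to within 4 pixels in both cameras, and the last picture shows it lying across the bar.
- **Robot:** it stood clear, with the wrist force near zero.

**Readings that disagreed:**
- The final height reading of the bar's centre (14 mm) and the end reading at the front (44 mm) were poor, because the two cameras' sight lines missed each other by 6 and 10 mm. I relied on the reading after release and on the rear end, which read 29 mm.
- The last hammer reading was plainly wrong (a point 37 cm above the table), and the glue jar was not found. I did not see either one confirmed in place at the end, but no move went near them.
- The spool read about 12 mm from its first fix, which is within the noise of that reading.

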